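Make up the bolting kit and the marking-out kit

ROBOT

A 7-joint arm with a two-finger parallel gripper is mounted at the origin on a cart in front of the work surface, level with it; the furniture and walls round the work are solid. World frame = base frame: x ahead of the robot, y to its left, z up, the work surface at z = 0. Lengths are in mm, angles in rad, forces in N, time in s.
With the tool pointing down it reaches from about 350 to 900 mm from the base axis. Payload 19.9 kg.
Tool frame: the origin (TCP) lies at the very end of the fingers, on their centre line; the grasp point (between the pads) lies 19 mm behind it (bot.pinch_z is the distance from the TCP to the grasp point, in mm); z points along the fingers, y is the line along which they close (so a half turn about z gives the same grasp; the last joint's range is limited). The gripper opens to 85 mm and grips with 20 to 120 N. Pads are 22 mm wide; open, the fingers measure 114 mm over their backs; the gripper's body (76 mm by 85 mm) begins 54 mm behind the grasp point. The pads swing forward as they close: fully open they stand 13 mm farther back than shut.
Start: joints at [1.119, 0.417, -0.01, 1.614, 0.005, 1.111, -0.053], TCP at [249.007, -573.231, 198.26] pointing down, gripper open.
Joint ranges: [-2.81, 2.81], [-0.39, 2.02], [-1.27, 1.25], [0.06, 2.57], [-1.19, 4.33], [0.19, 2], [-2.82, 2.82]. Speed limits (rad/s): [1.89, 1.89, 2.39, 2.39, 3.01, 3.01, 3.01].

INTERFACE

Orientations are given as a rotation vector (axis times angle).
In Python, from plant import bot, eyes gives the robot as it stands.
- The arm moves only by the tool jog_arm, never from a script. Its argument "commands" is a list that holds one entry, the list of rows, each a list of 7 numbers: the finger opening in mm, from 0 to 85.4, then the shift along the tool's x, y, z in mm, then the turn, a rotation vector about the tool's x, y, z in rad. A call has 1 to 12 rows; each row is the pose to reach, as a shift and turn from the pose commanded when the call began, along the tool's axes at that moment; what a row does not reach only later rows make up. A row lasts 1/8 s, in which the tool goes at most 62.5 mm and 10.7 degrees, less where a joint would pass 70% of its speed; a pose out of reach is approached as far as the arm can. A call with a gripper value outside its range is refused whole. The fingers move at their own pace and stop on an object; "newtons" is the grip in N (left out, the last holds). Time passes only in rows, so rows that repeat a pose let the fingers close. It gives the time, the measured TCP pose, the force, the opening and the grip force at its end, in the units of the state.
- bot.get_obs(): the state, without advancing time (a new reading comes with each control period).
- eyes.snapshot(name): name is "scene" or "top" or "wrist"; returns a dict with "img" (384x512x3 uint8, blue, green, red), "z_map" (384x512 float32, mm along the optical axis (not along the pixel's ray), 0 where there is no reading), "intrinsics" (3x3 intrinsics, pixels), "pose" (4x4, takes a point from camera to world coordinates); the wrist camera has in their place "tool_from_camera" (4x4, takes a point from camera to tool coordinates, whose origin is the TCP and whose axes are the flange's). Camera axes: x right, y down, z forward; pixel columns grow to the right and rows downward; lengths in mm; the calibration is good to about 2 mm. A picture is of the moment at which its call begins: read the wrist's pose just before it.
- bot.finish_job(): hands the job in; it is judged then, once.
The state is a dict: "time_s": time; "qpos": joint angles; "qd": joint speeds; "joint_torque": joint torques, N m; "ee_pos": TCP position; "orientation": TCP orientation; "contact_force": force on the tool from outside, world axes, zero at the start; "wrist_torque": the same for the moment, N m; "gripper_width": opening from 0.0 (shut) to 1.0 (fully open); "grip_force": force on a finger pad.
Only numpy, scipy, OpenCV 4.12 (cv2) and the standard library are available. Lean on these libraries where they do the work, as an engineer would, in place of code of your own. Each camera call takes 0.05 s, during which the arm holds its last target. There are 200 camera calls.

TASK

Make up the two kits from the stock on the right of the worktop: in the blue tray the big nut flat in the square pocket, the bolt standing on its head in the middle round pocket and the blue-capped bottle upright in the large round pocket; in the red tray the marker lying in the long narrow pocket and the tape measure standing upright in the wide one. Everything must sit right down on the floor of its pocket. Leave the screwdriver, the torch and the red pliers where they are.

Things in the scene. Friction and masses are not known exactly. Their poses are not given: they have to be found in the camera images.
- blue_tray: Fixed tray, 150 x 210 x 10 mm, blue rim and end tabs, dark insert (pale pocket floors) level with the rim. Origin: centre of underside; x across, y along (+y end towards the robot within 9 degrees), z up. Pockets 6 mm deep, floor 4 mm above the underside: square 44 x 44 at (0, -65) mm (far end) for the nut, 44 round at (0, 0) for the bolt, 55 round at (0, +62) mm for the bottle.
- red_tray: Fixed tray, 150 x 210 x 10 mm, red rim and end tabs, dark insert (pale pocket floors) level with the rim. Origin: centre of underside; x across, y along (+y end towards the robot within 9 degrees), z up. Pockets 6 mm deep, floor 4 mm above the underside: 34 x 156 at (-45, 0) mm (right) for the marker, 54 x 92 at (+28, 0) mm (left) for the tape measure, both long in y.
- big_bolt: Steel hex bolt standing on its head, 60 mm tall; head 24 mm across flats, 10 mm high, threaded shank 16 mm thick above it. Origin: centre of the underside of the head; z up along the shank. About 90 g.
- big_nut: Steel hex nut lying flat, 24 mm across flats along its x, 27 mm across corners along its y, 13 mm high. Origin: centre of its underside. About 40 g.
- bottle: White plastic bottle with a blue label and blue cap, upright, 37 mm thick, 78 mm tall. Origin: centre of its underside, z up. It is the one on the open worktop to the right of the trays, not the one far back by the wall.
- tape_measure: Yellow pocket tape measure with a black disc, standing on its edge: 35 mm thick (x), 74 mm long (y), 63 mm tall. Origin: centre of its underside, z up. It is the one on the open worktop to the right of the trays, not the one far back by the wall.
- marker: White marker with a red cap, lying, 15 x 134 x 15 mm, long axis y. Origin: centre of its underside; z up. It lies on the open worktop to the right of the trays.
- screwdriver: Yellow-handled screwdriver lying beyond the trays, 27 x 195 x 27 mm, long axis y. Origin: centre of its underside. Not part of any kit: leave it.
- torch: Black torch lying beyond the stock, 35 x 115 x 36 mm, long axis y. Origin: centre of its underside. Not part of any kit: leave it.
- red_pliers: Red-handled pliers lying to the left of the trays, 196 x 59 x 13 mm, long axis x. Origin: centre of its underside. Not part of any kit: leave them.
Mind the look-alikes: they are no part of the job. Of the things that look like the tape_measure, take the one that is nearest to the robot's base at the start.

How it is judged:
By the outcome, as a careful person would: the job done as asked, in the order asked, and still so for the second after the job is handed in, with the robot touching nothing.
It also fails if it takes over 134 s, if anything falls off the work surface, if the arm or the gripper's body presses on something with over 40 N, if the wrist force passes 120 N, or if a joint passes its speed limit or range.

## Working session

There is one attempt and no reset: what is moved stays moved. The work goes in short steps, Python scripts to look and compute and a tool call to move; the robot and the scene stay as the last step left them, time stands still between calls to the robot, and variables do not carry over. Pictures are saved under pics/ and viewed, at most 14 in all, crops included, and the job is handed in when it is done.

Besides the shell and the picture viewer there is one more tool, called after "Request:" in YAML: its name, and indented under it one key for each argument. jog_arm: Moves the arm, as the interface text tells. Its arguments: {"type":"object","properties":{"commands":{"type":"array"},"newtons":{"type":"number"}},"required":["commands"]}

```bash
mkdir -p pics; cat > h.py <<'E'
import numpy as np, cv2
from plant import bot, eyes
from scipy.spatial.transform import Rotation as R
def snap(n):
    o=bot.get_obs(); s=eyes.snapshot(n)
    if n=="wrist":
        T=np.eye(4);T[:3,:3]=R.from_rotvec(o['orientation']).as_matrix();T[:3,3]=o['ee_pos']
        s['pose']=T@s['tool_from_camera']
    return s
def world(s):
    z=s['z_map'];h,w=z.shape;K=s['intrinsics'];u,v=np.meshgrid(np.arange(w),np.arange(h))
    P=np.stack([(u-K[0,2])/K[0,0]*z,(v-K[1,2])/K[1,1]*z,z],-1)
    return P@s['pose'][:3,:3].T+s['pose'][:3,3]
def ray(s,u,v,h):
    K=s['intrinsics'];d=s['pose'][:3,:3]@np.array([(u-K[0,2])/K[0,0],(v-K[1,2])/K[1,1],1]);o=s['pose'][:3,3]
    return o+d*(h-o[2])/d[2]
def px(s,p):
    q=s['pose'][:3,:3].T@(np.asarray(p)-s['pose'][:3,3]);q=s['intrinsics']@q;return q[:2]/q[2]
E
python3 - <<'E'
from h import *
import pickle
print(bot.get_obs())
for n in("scene","top","wrist"):
    s=snap(n);cv2.imwrite(f"pics/{n}0.png",cv2.resize(s['img'],(800,600),interpolation=cv2.INTER_CUBIC));pickle.dump(s,open(f"{n}0.pkl","wb"))
    print(n,s['pose'].round(3).tolist(),s['intrinsics'].tolist())
E
```

```text
{'time_s': 0.0, 'qpos': array([ 1.11945106,  0.41796686, -0.01033307,  1.61415655,  0.00472   ,
        1.11069184, -0.05300741]), 'qd': array([-8.86212913e-04,  1.95878297e-04, -7.03610984e-05,  1.94765228e-03,
       -4.05173366e-04,  5.02499684e-04,  1.29913265e-04]), 'joint_torque': array([-9.42038823e-04, -8.64447784e+01,  6.78287745e-01, -4.34892690e+01,
        1.90263405e-02,  7.55326997e-03, -1.55503352e-05]), 'ee_pos': array([ 248.89131533, -572.894362  ,  197.67200528]), 'orientation': array([-3.07472193e+00, -6.39110113e-01,  5.29336073e-04]), 'contact_force': array([0.51160425, 0.14826253, 0.20874606]), 'wrist_torque': array([-0.04107027, -0.0153798 , -0.04253514]), 'grip_force': 0.0, 'gripper_width': 0.9993001095122611}
scene [[0.874, -0.355, 0.332, 145.302], [-0.486, -0.648, 0.586, -802.737], [0.007, -0.674, -0.739, 1056.257], [0.0, 0.0, 0.0, 1.0]] [[406.78489831936537, 0.0, 257.97725477714016], [0.0, 406.78489831936537, 192.6458566611146], [0.0, 0.0, 1.0]]
top [[0.024, -0.991, 0.133, 453.955], [-1.0, -0.025, -0.002, 31.343], [0.006, -0.133, -0.991, 1215.495], [0.0, 0.0, 0.0, 1.0]] [[373.9550665270253, 0.0, 257.33290257954627], [0.0, 373.9550665270253, 192.4679331186901], [0.0, 0.0, 1.0]]
wrist [[0.397, -0.88, -0.26, 316.248], [-0.918, -0.381, -0.112, -542.758], [-0.001, 0.283, -0.959, 372.832], [0.0, 0.0, 0.0, 1.0]] [[289.8195197575525, 0.0, 259.7055413336226], [0.0, 289.8195197575525, 191.98434111387252], [0.0, 0.0, 1.0]]
```

View pics/scene0.png

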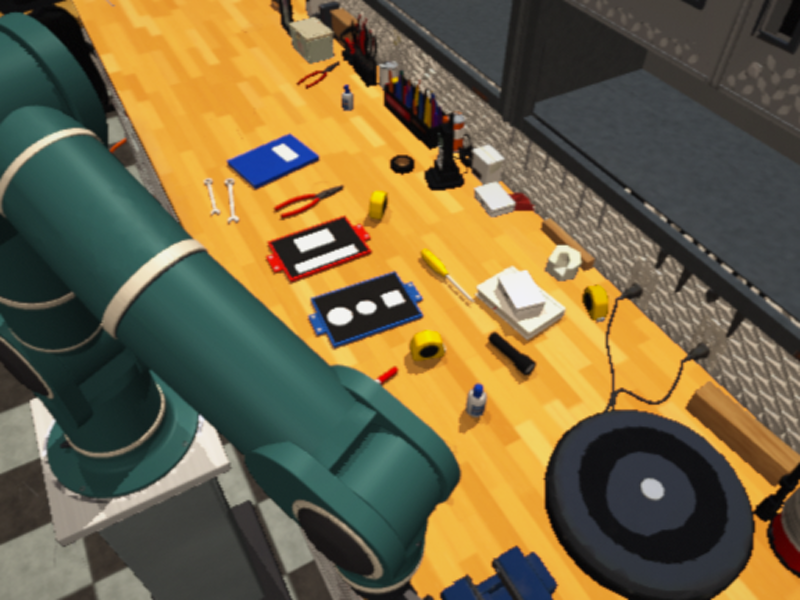

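View pics/top0.png

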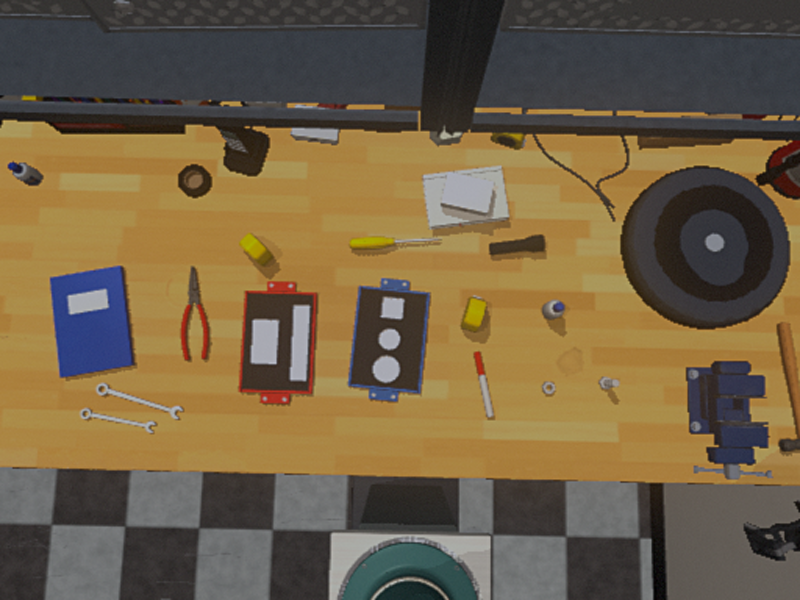

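Top view (800x600 px): marker (484,385), nut (548,388), bolt (610,382), bottle (553,309), blue tray (390,340), red tray (278,343). Tape candidates are (475,314), (256,250) and (507,138). The one at (475,314) fits, since it's right of the trays and nearest the base. The other bottle, at (25,172), is far back by the wall, so I'll take the one at (553,309).

```bash
python3 - <<'E'
from h import *
import pickle
s=pickle.load(open("top0.pkl","rb"));P=world(s);im=s['img'];k=512/800
c=im[170:275,270:410];cv2.imwrite("pics/crop0.png",cv2.resize(c,(800,600),interpolation=cv2.INTER_CUBIC))
hsv=cv2.cvtColor(im,cv2.COLOR_BGR2HSV)
print("table z",np.median(P[250:290,280:300,2]))
z0=np.median(P[270:290,280:300,2])
m=((P[...,2]>z0+5)&(P[...,0]>250)).astype(np.uint8)
n,l,st,ce=cv2.connectedComponentsWithStats(m)
for i in range(1,n):
    x,y,w,h,a=st[i]
    if a<15 or a>9000 or y<130: continue
    q=P[l==i];zt=np.percentile(q[:,2],90);top=q[q[:,2]>zt-6][:,:2].astype(np.float32)
    r=cv2.minAreaRect(top)
    print((ce[i]/k).round(),a,'zt',zt.round(1),'rect',np.round(r[0],1),np.round(r[1],1),round(r[2],1),'med',np.median(top,0).round(1))
# pocket floors
v=cv2.inRange(hsv,(0,0,170),(179,60,255))
v[:180]=0;v[260:]=0;v[:,:150]=0;v[:,280:]=0
for c in cv2.findContours(v,0,2)[0]:
    if cv2.contourArea(c)<80: continue
    M=cv2.moments(c);u=[M['m10']/M['m00'],M['m01']/M['m00']]
    pts=np.array([ray(s,*p,4)[:2] for p in c[:,0]],np.float32);r=cv2.minAreaRect(pts)
    print('pocket',np.round(u,1),ray(s,*u,4).round(1),'rect',np.round(r[0],1),np.round(r[1],1),round(r[2],1))
    cc=P[int(u[1]),int(u[0])];print(cc.round(1))
E
```

```text
table z 0.35962366191972706
[256. 249.] 243 zt 62.2 rect [584.8 195.3] [418.4  31.2] 47.2 med [713.4 333.4]
[378. 242.] 251 zt 27.7 rect [599.1  86.3] [298.5  85.3] 4.8 med [736.6 100.8]
[518. 245.] 306 zt 33.3 rect [626.3 -96. ] [ 72.3 422.4] 43.8 med [ 741.6 -241.8]
[ 91. 321.] 3089 zt 17.9 rect [562.9 396.3] [230.1 726.1] 1.0 med [556.8 669.4]
[194. 317.] 408 zt 14.8 rect [489.  291.2] [494.3 175. ] 62.8 med [563.2 466. ]
[389. 339.] 2850 zt 13.2 rect [537.3  54.2] [149.7 251.2] 85.6 med [533.5  51.2]
[277. 342.] 2727 zt 13.1 rect [526.6 195.5] [251.4 326. ] 0.9 med [521.4 282.7]
[473. 313.] 269 zt 61.8 rect [ 588.1 -116.8] [33.2 42.6] 74.4 med [ 587.1 -116.7]
[553. 309.] 147 zt 77.6 rect [ 526.8 -129.9] [ 16.4 353.5] 27.0 med [ 602.9 -279.5]
[790. 368.] 471 zt 23.3 rect [ 520.4 -382.8] [811.4 212.8] 84.4 med [ 510.1 -768.9]
[483. 384.] 201 zt 17.1 rect [423.8 -73.1] [131.5 173.2] 21.1 med [ 447.6 -140.2]
[727. 414.] 2899 zt 119.2 rect [ 417.3 -311.8] [687.2 133. ] 89.2 med [ 391.7 -605.2]
[608. 382.] 70 zt 60.9 rect [ 452.5 -183.1] [ 12.2 428.7] 1.2 med [ 457.  -391.4]
[548. 387.
[... 557 characters left out ...]
ct [ 391.5 -369.8] [811.6  24.7] 82.9 med [ 342. -754.]
[797. 504.] 18 zt 253.5 rect [ 269.1 -610.4] [17.5  5. ] 1.7 med [ 272.5 -611.3]
[789. 525.] 79 zt 337.2 rect [ 256.3 -550.2] [11.2  9.7] 6.8 med [ 256.3 -549.9]
pocket [246.8 235.9] [474.7  59.1   4. ] rect [476.  60.] [48.  48.3] 1.5
[477.6  61.7   2.8]
pocket [249.  216.7] [536.8  53.5   4. ] rect [537.4  53.6] [35.7 38.9] 1.4
[539.   53.6   3.6]
pocket [169.  218.2] [525.5 312.    4. ] rect [525.2 312.1] [50.5 87.6] 89.8
[525.8 310.8  10. ]
pocket [191.6 219. ] [524.6 239.    4. ] rect [525.3 239. ] [ 30.7 149.6] 89.8
[524.6 240.7   5.3]
pocket [251.  196.8] [601.7  48.8   4. ] rect [602.5  49. ] [41.  40.3] 85.0
[604.1  52.1   5.5]
```

View pics/crop0.png

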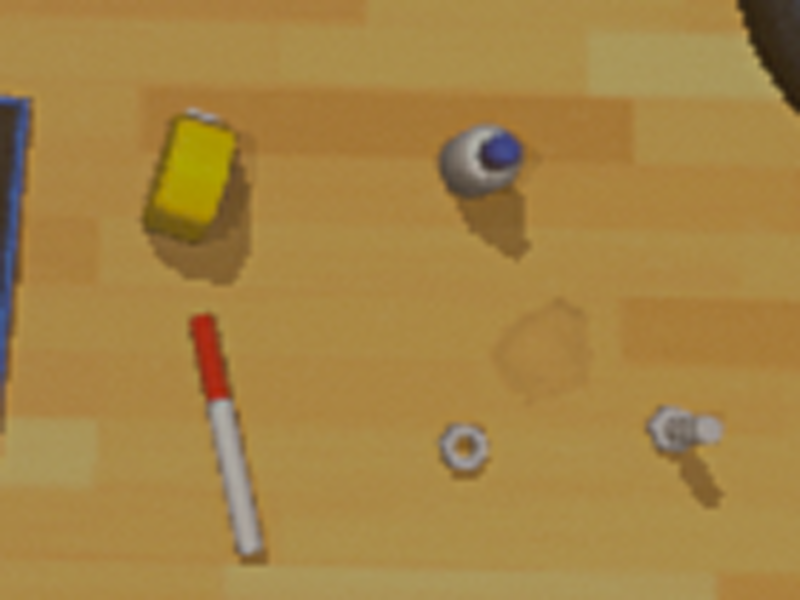

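View pics/wrist0.png

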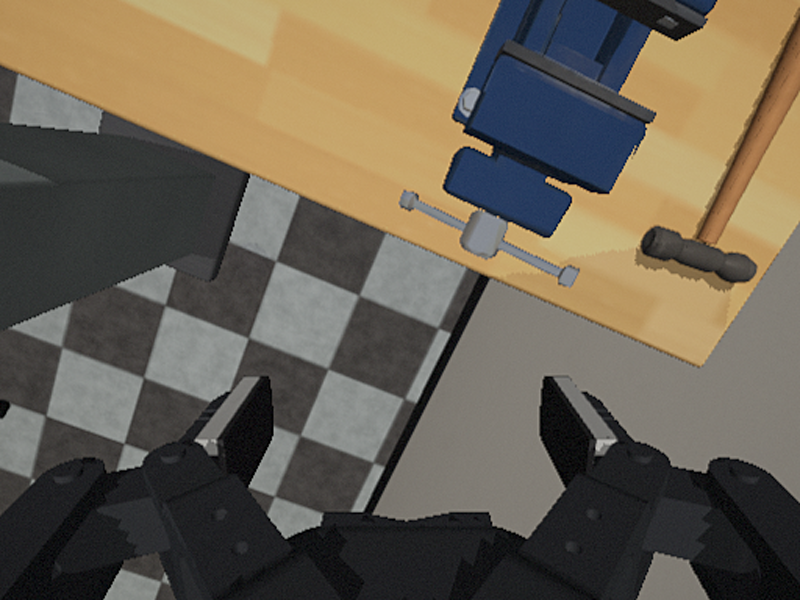

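The crop shows the yellow tape standing on edge at (192,170) and the blue-capped bottle at (485,155), so both are confirmed. The marker runs from (203,320) to (250,550). The wrist view shows only the floor and the vise.

```bash
cat >> h.py <<'E'
def go(x,y,z,psi,o=None):
    """tool-frame shift and turn to a tool-down pose with tool x at heading psi deg"""
    o=o or bot.get_obs();A=R.from_rotvec(o['orientation'])
    h=np.deg2rad(psi);c,s=np.cos(h),np.sin(h);B=R.from_matrix(np.array([[c,s,0],[s,-c,0],[0,0,-1]]))
    d=A.inv().apply(np.array([x,y,z])-o['ee_pos']);t=(A.inv()*B).as_rotvec()
    print('shift',d.round(1),'turn',t.round(3),'dist',np.linalg.norm(d).round(),'deg',np.rad2deg(np.linalg.norm(t)).round(1),'t',o['time_s'],'pos',o['ee_pos'].round(1),'psi',np.rad2deg(np.arctan2(*A.as_matrix()[[1,0],[0,0]])).round(1))
E
python3 - <<'E'
from h import *
import pickle
s=pickle.load(open("top0.pkl","rb"));P=world(s)
def obj(n,x,y,r,zl,zh):
    q=P[(np.hypot(P[...,0]-x,P[...,1]-y)<r)&(P[...,2]>zl)&(P[...,2]<zh)][:,:2].astype(np.float32)
    rc=cv2.minAreaRect(q);C=q-q.mean(0);_,_,V=np.linalg.svd(C,full_matrices=False)
    print(n,len(q),'mean',q.mean(0).round(1),'rect',np.round(rc[0],1),np.round(rc[1],1),'axis deg',np.rad2deg(np.arctan2(V[0,1],V[0,0])).round(1))
obj('marker',447,-140,90,7,30);obj('tape',587,-117,60,55,75);obj('bottle',603,-280,40,70,90);obj('bolt',457,-391,30,52,70);obj('nut',444,-273,30,8,20)
go(445-60,-273,190,0)
E
```

```text
marker 196 mean [ 448.2 -140.7] rect [ 428.8 -141.2] [150.2  98.5] axis deg -166.7
tape 126 mean [ 587.4 -116.5] rect [ 589.1 -117.3] [33.9 44.5] axis deg 165.5
bottle 28 mean [ 603.5 -280.3] rect [ 604.6 -281. ] [17.8 16.9] axis deg -68.0
bolt 24 mean [ 457.6 -391.1] rect [ 456.9 -390.9] [12.3 13. ] axis deg -158.6
nut 40 mean [ 445.3 -273.7] rect [ 444.5 -273.7] [23.4 23.4] axis deg -135.1
shift [ 244.3 -220.9    8. ] turn [-0.001  0.     0.41 ] dist 329.0 deg 23.5 t 0.15 pos [ 248.9 -573.   197.8] psi 23.5
```

Request:
jog_arm:
  commands:
    - [[60,299,-197,10,0,0,0.41],[60,299,-197,10,0,0,0.41],[60,299,-197,10,0,0,0.41],[60,299,-197,10,0,0,0.41],[60,299,-197,48,0,0,0.41],[60,299,-197,48,0,0,0.41],[60,299,-197,48,0,0,0.41],[60,299,-197,48,0,0,0.41],[60,299,-197,48,0,0,0.41],[60,299,-197,48,0,0,0.41]]
  newtons: 40

```text
time_s: 1.4
ee_pos: [444.4, -274.3, 150.5]
orientation: [3.141, -0.003, 0.0]
contact_force: [-0.3, -0.7, 0.6]
gripper_width: 0.703
grip_force: 0.0
```

```bash
python3 - <<'E'
from h import *
import pickle
go(445,-274,150,0)
s=snap("wrist");pickle.dump(s,open("w1.pkl","wb"))
u=px(s,(445,-274,13));print(u)
P=world(s);q=P[(np.hypot(P[...,0]-445,P[...,1]+274)<30)&(P[...,2]>9)&(P[...,2]<25)];rc=cv2.minAreaRect(q[:,:2].astype(np.float32));print(len(q),q.mean(0).round(1),rc)
cv2.imwrite("pics/w1.png",cv2.resize(s['img'],(800,600)))
E
```

```text
shift [ 0.6 -0.3  0.5] turn [ 0.    -0.    -0.002] dist 1.0 deg 0.1 t 1.4 pos [ 444.4 -274.3  150.5] psi -0.1
[260.89963502 174.98661276]
300 [ 447.9 -272.9   12.4] ((447.53387451171875, -272.5448303222656), (25.8533992767334, 23.872547149658203), 84.00730895996094)
```

View pics/w1.png

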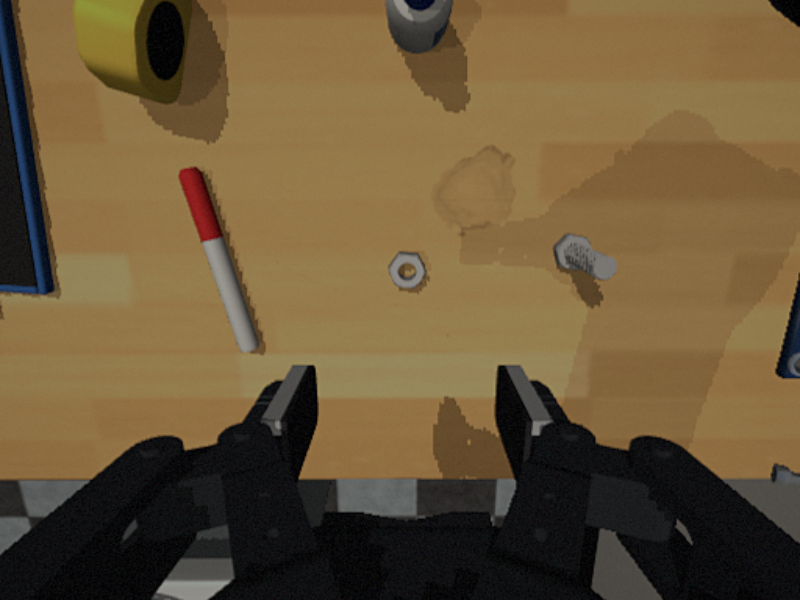

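The wrist view shows the nut at (407,271) with corners roughly left and right, the bolt at (573,250), the marker from (190,170) to (248,348), and plenty of clear space around the nut. Next I need the nut's flat direction.

```bash
python3 - <<'E'
from h import *
import pickle
s=pickle.load(open("w1.pkl","rb"));im=s['img']
x0,y0=240,155;c=im[y0:y0+38,x0:x0+40]
hsv=cv2.cvtColor(c,cv2.COLOR_BGR2HSV);m=cv2.inRange(hsv,(0,0,80),(179,70,255))
k=max(cv2.findContours(m,0,1)[0],key=cv2.contourArea)
f=cv2.fillPoly(np.zeros_like(m),[k],1);v,u=np.nonzero(f)
p=np.array([ray(s,a+x0,b+y0,12)[:2] for a,b in zip(u,v)]);ce=p.mean(0);d=p-ce
r=np.hypot(*d.T);t=np.arctan2(d[:,1],d[:,0]);w=(r**6)
print(ce,len(p),'corner dir',np.rad2deg(np.angle((w*np.exp(6j*t)).sum())/6))
E
```

```text
[ 447.22829908 -272.84894741] 394 corner dir 25.70300642566489
```

Request:
jog_arm:
  commands:
    - [[60,2.8,-1.5,60,0,0,-0.18],[60,2.8,-1.5,110,0,0,-0.36],[60,2.8,-1.5,125,0,0,-0.45],[60,2.8,-1.5,143,0,0,-0.45],[60,2.8,-1.5,143,0,0,-0.45],[20,2.8,-1.5,143,0,0,-0.45],[18,2.8,-1.5,143,0,0,-0.45],[18,2.8,-1.5,143,0,0,-0.45],[18,2.8,-1.5,143,0,0,-0.45],[18,2.8,-1.5,143,0,0,-0.45]]
  newtons: 40

```text
time_s: 2.7
ee_pos: [447.6, -271.9, 7.4]
orientation: [3.062, 0.7, 0.0]
contact_force: [-0.4, -0.3, -0.6]
gripper_width: 0.205
grip_force: 0.0
```

```bash
python3 - <<'E'
from h import *
o=bot.get_obs();print(o['gripper_width']*85.4,o['grip_force'],o['contact_force'])
go(602,49,80,-4.6)
E
```

```text
17.504152263003494 0.0 [-0.43072721 -0.34167741 -0.57424459]
shift [ 278.6 -221.9  -72.6] turn [ 0.   -0.    0.53] dist 363.0 deg 30.4 t 2.7 pos [ 447.6 -271.9    7.4] psi 25.8
```

```bash
python3 - <<'E'
from h import *
s=snap("wrist")
cv2.imwrite("pics/w2.png",cv2.resize(s['img'][120:312,130:386],(800,600),interpolation=cv2.INTER_CUBIC))
E
```

```text
(no output)
```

View pics/w2.png

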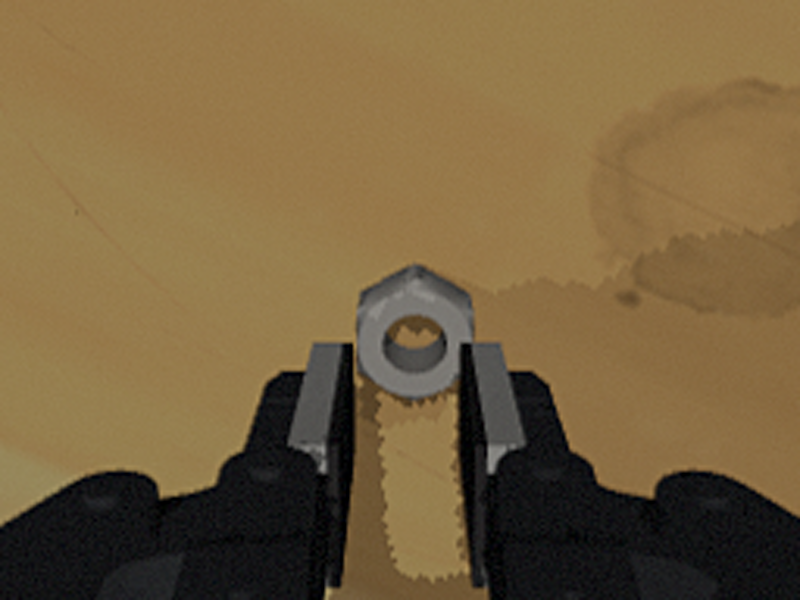

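The fingers closed to 17.5 mm with no force, so the tips rode over the nut's chamfer. The nut is still centred between them at crop (415,335). I'll open, go 5.5 mm lower and close again.

Request:
jog_arm:
  commands:
    - [[45,0,1,-10,0,0,0],[45,0,1,-10,0,0,0],[45,0,1,-10,0,0,0],[45,0,1,5.5,0,0,0],[45,0,1,5.5,0,0,0],[20,0,1,5.5,0,0,0],[15,0,1,5.5,0,0,0],[15,0,1,5.5,0,0,0],[15,0,1,5.5,0,0,0]]
  newtons: 40

```text
time_s: 3.88
ee_pos: [448.1, -272.9, 1.9]
orientation: [3.062, 0.7, 0.0]
contact_force: [0.6, 0.2, -0.3]
gripper_width: 0.179
grip_force: 0.0
```

```bash
python3 - <<'E'
from h import *
o=bot.get_obs();print(o['gripper_width']*85.4,o['grip_force'],o['contact_force'])
s=snap("wrist");print(px(s,o['ee_pos']),s['tool_from_camera'].round(2).tolist())
print(ray(s,262.8,230.4,13))
cv2.imwrite("pics/w3.png",cv2.resize(s['img'][120:312,130:386],(800,600),interpolation=cv2.INTER_CUBIC))
E
```

```text
15.26119715374154 0.0 [ 0.5815612   0.24294548 -0.25188338]
[261.26246323 224.59318028] [[-0.0, -0.96, -0.28, 73.87], [1.0, -0.0, -0.0, -0.94], [-0.0, -0.28, 0.96, -175.12], [0.0, 0.0, 0.0, 1.0]]
[ 449.19028356 -273.31748077   13.        ]
```

View pics/w3.png

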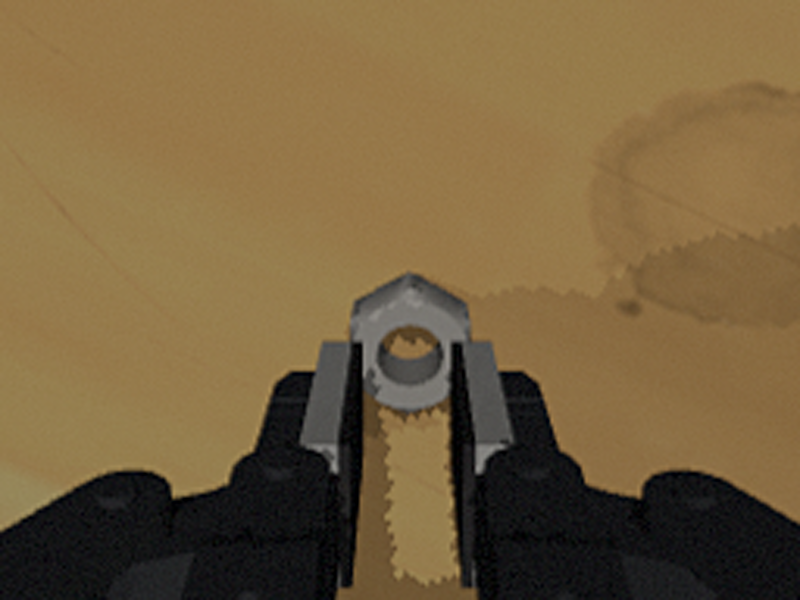

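The tips still cover the nut's top face without gripping it, so they must sit higher than the stated TCP. I'll check where they really are with the depth map.

```bash
python3 - <<'E'
from h import *
o=bot.get_obs();s=snap("wrist");P=world(s);A=R.from_rotvec(o['orientation'])
T=A.inv().apply((P-o['ee_pos']).reshape(-1,3)).reshape(P.shape)
for r in (225,229,231,235,240,245,250,255,260,270,280,300):
    print(r,[ (c,T[r,c].round(0).astype(int).tolist()) for c in (232,236,240,244,246,262,276,280,284)])
E
```

```text
225 [(232, [-1, -19, 2]), (236, [-1, -17, 2]), (240, [-1, -14, 2]), (244, [4, -11, -11]), (246, [5, -9, -11]), (262, [-1, 0, 2]), (276, [5, 9, -12]), (280, [4, 11, -10]), (284, [-1, 15, 2])]
229 [(232, [-5, -20, 3]), (236, [14, -13, -38]), (240, [14, -11, -38]), (244, [13, -9, -37]), (246, [2, -9, -11]), (262, [-4, 0, 2]), (276, [13, 7, -37]), (280, [13, 10, -36]), (284, [13, 12, -37])]
231 [(232, [13, -15, -39]), (236, [13, -13, -40]), (240, [13, -11, -39]), (244, [13, -9, -39]), (246, [0, -9, -10]), (262, [-6, 1, 2]), (276, [13, 7, -40]), (280, [13, 9, -38]), (284, [13, 11, -40])]
235 [(232, [13, -15, -44]), (236, [14, -13, -45]), (240, [14, -11, -46]), (244, [13, -9, -45]), (246, [-3, -10, -10]), (262, [-7, 0, -1]), (276, [13, 7, -45]), (280, [13, 9, -44]), (284, [13, 11, -45])]
240 [(232, [13, -14, -49]), (236, [13, -12, -50]), (240, [13, -10, -50]), (244, [12, -9, -48]), (246, [-6, -10, -11]), (262, [-7, 0, -8]), (276, [13, 7, -50]), (280, [13, 9, -50]), (284, [13, 11, -49])]
245 [(232, [13, -14, -55]), (236, [13, -12, -55]), (240, [13, -10, -54]), (244, [9, -9, -47]), (246, [-1
[... 587 characters left out ...]
-50]), (246, [-27, -10, 2]), (262, [-27, 1, 2]), (276, [7, 6, -58]), (280, [13, 7, -69]), (284, [13, 9, -68])]
270 [(232, [14, -12, -78]), (236, [9, -11, -70]), (240, [9, -9, -70]), (244, [-2, -9, -51]), (246, [-35, -11, 2]), (262, [-35, 1, 3]), (276, [3, 6, -59]), (280, [9, 7, -70]), (284, [9, 9, -70])]
280 [(232, [14, -11, -84]), (236, [9, -10, -77]), (240, [5, -9, -70]), (244, [-6, -9, -53]), (246, [-43, -11, 2]), (262, [-43, 1, 3]), (276, [-2, 6, -60]), (280, [5, 7, -71]), (284, [10, 8, -77])]
300 [(232, [15, -10, -97]), (236, [0, -10, -77]), (240, [-5, -9, -71]), (244, [-59, -12, 2]), (246, [-58, -11, 1]), (262, [-59, 1, 2]), (276, [-59, 11, 2]), (280, [-6, 8, -69]), (284, [2, 8, -79])]
```

The tips really end about 36 mm behind the reported TCP: the front faces read (13, ±11, -37) in the tool frame, while the table reads correctly. I'll allow for that and go lower in guarded steps, watching the force.

Request:
jog_arm:
  commands:
    - [[45,0.5,0,-2,0,0,0],[45,0.5,0,10,0,0,0],[45,0.5,0,20,0,0,0],[45,0.5,0,28,0,0,0],[45,0.5,0,31,0,0,0],[20,0.5,0,31,0,0,0],[15,0.5,0,31,0,0,0],[15,0.5,0,31,0,0,0],[15,0.5,0,31,0,0,0]]
  newtons: 40

```text
time_s: 5.1
ee_pos: [448.5, -272.6, -29.1]
orientation: [3.062, 0.701, 0.0]
contact_force: [0.1, -0.2, -1.2]
gripper_width: 0.368
grip_force: 39.6
```

```bash
python3 - <<'E'
from h import *
o=bot.get_obs();print(o['gripper_width']*85.4,o['grip_force'],o['contact_force'])
go(602,49,80,-4.6)
E
```

```text
31.43017313674039 39.607984721660614 [ 0.14288488 -0.15750416 -1.21703624]
shift [ 278.1 -222.9 -109.1] turn [ 0.   -0.    0.53] dist 373.0 deg 30.4 t 5.1 pos [ 448.5 -272.6  -29.1] psi 25.8
```

Request:
jog_arm:
  commands:
    - [[15,0,0,-10,0,0,0],[15,0,0,-40,0,0,0],[15,0,0,-80,0,0,0],[15,0,0,-109,0,0,0],[15,0,0,-109,0,0,0],[15,0,0,-109,0,0,0]]

```text
time_s: 5.85
ee_pos: [448.2, -272.5, 79.7]
orientation: [-3.062, -0.7, 0.0]
contact_force: [0.6, 0.2, -1.0]
gripper_width: 0.371
grip_force: 39.7
```

```bash
python3 - <<'E'
from h import *
o=bot.get_obs();print(o['gripper_width']*85.4,o['grip_force'],o['contact_force'])
s=snap("wrist");P=world(s);A=R.from_rotvec(o['orientation'])
T=A.inv().apply((P-o['ee_pos']).reshape(-1,3)).reshape(P.shape)
for r in range(222,262,4): print(r,[T[r,c].round(0).astype(int).tolist() for c in range(232,292,6)])
cv2.imwrite("pics/w4.png",cv2.resize(s['img'][120:312,130:386],(800,600),interpolation=cv2.INTER_CUBIC))
E
```

```text
31.700486163927323 39.718473851680756 [ 0.55945128  0.20401808 -0.98944653]
222 [[-31, -27, 80], [-31, -22, 80], [-31, -16, 80], [-31, -10, 81], [-31, -5, 80], [-31, 1, 80], [-31, 7, 81], [-32, 13, 81], [-31, 18, 80], [-31, 24, 81]]
226 [[-35, -27, 80], [-34, -21, 77], [-35, -16, 81], [-35, -10, 80], [-35, -5, 79], [-36, 1, 81], [-35, 7, 80], [-35, 13, 80], [-35, 18, 79], [-35, 24, 79]]
230 [[-40, -28, 81], [-40, -22, 81], [-40, -16, 81], [-39, -10, 80], [11, -3, -34], [11, 0, -34], [9, 4, -29], [-40, 13, 81], [-39, 18, 80], [-39, 24, 80]]
234 [[-44, -28, 80], [-44, -22, 81], [8, -10, -31], [10, -6, -35], [11, -3, -39], [11, 0, -39], [10, 3, -36], [8, 7, -32], [-43, 18, 80], [-44, 24, 80]]
238 [[-48, -28, 81], [5, -13, -31], [8, -9, -36], [10, -6, -41], [10, -3, -42], [10, 0, -42], [9, 3, -39], [8, 6, -37], [6, 10, -33], [-48, 24, 80]]
242 [[-52, -28, 80], [6, -12, -37], [7, -9, -40], [9, -6, -43], [8, -3, -41], [8, 0, -42], [8, 3, -42], [8, 6, -41], [7, 9, -39], [-52, 24, 81]]
246 [[-57, -28, 81], [5, -12, -41], [6, -9, -41], [6, -6, -42], [6, -3, -43], [7, 0, -43], [6, 3, -42], [6, 6, -42], [6, 9, -41], [-56, 24, 80]]
250 [[-61, -28, 81], [4, -12, -42], [3, -9, -41], [4, -6, -42], [-61, -5, 80], [-60, 1, 79], [3, 3, -41], [4, 6, -42], [4, 9, -42], [-61, 25, 81]]
254 [[-65, -28, 80], [1, -12, -42], [2, -9, -42], [-6, -6, -28], [-65, -5, 81], [-65, 1, 80], [-65, 7, 80], [2, 6, -42], [1, 9, -41], [-64, 25, 79]]
258 [[-69, -28, 79], [0, -12, -43], [-1, -9, -42], [-6, -6, -33], [-8, -3, -30], [-7, 0, -31], [-6, 4, -32], [-1, 6, -42], [-1, 9, -42], [-69, 25, 80]]
```

View pics/w4.png

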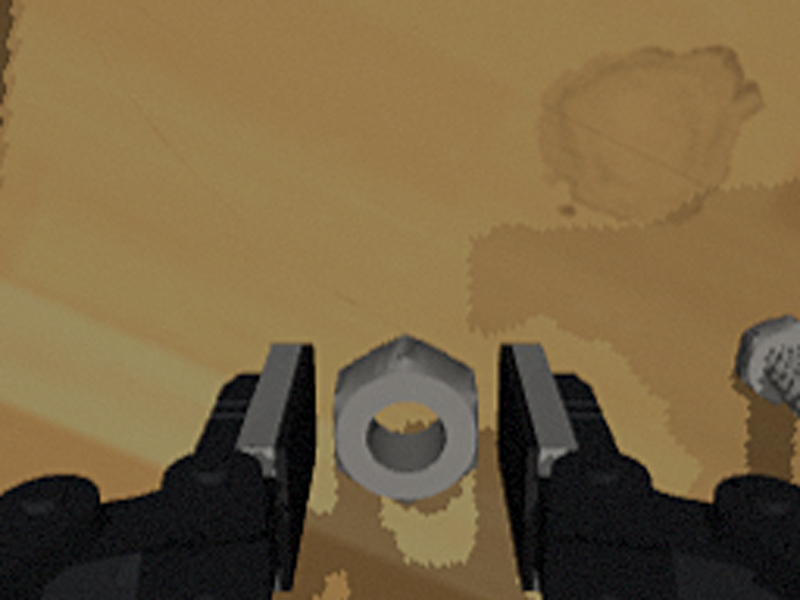

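The nut is held, with its underside at tool z -29 (crop (405,430)). The opening reads about 7 mm over the true width. Next: carry it to the square pocket.

Request:
jog_arm:
  commands:
    - [[15,278,-223,0,0,0,0.53],[15,278,-223,0,0,0,0.53],[15,278,-223,0,0,0,0.53],[15,278,-223,0,0,0,0.53],[15,278,-223,0,0,0,0.53],[15,278,-223,0,0,0,0.53],[15,278,-223,50,0,0,0.53],[15,278,-223,70,0,0,0.53],[15,278,-223,70,0,0,0.53],[15,278,-223,70,0,0,0.53]]

```text
time_s: 7.15
ee_pos: [602.5, 48.3, 11.0]
orientation: [-3.139, 0.128, -0.002]
contact_force: [0.6, -0.6, 0.4]
gripper_width: 0.368
grip_force: 39.8
```

```bash
python3 - <<'E'
from h import *
o=bot.get_obs();print(o['gripper_width']*85.4,o['grip_force'],o['contact_force'])
s=snap("wrist");P=world(s)
hsv=cv2.cvtColor(s['img'],cv2.COLOR_BGR2HSV)
for p in [(602,49,4),(537,53.5,4),(475,59,4)]: print(px(s,p).round(),)
v=cv2.inRange(hsv,(0,0,140),(179,60,255))
for c in cv2.findContours(v,0,2)[0]:
    if cv2.contourArea(c)<150: continue
    pts=np.array([ray(s,*p,4)[:2] for p in c[:,0]],np.float32);r=cv2.minAreaRect(pts);print(c[:,0].mean(0).round(),np.round(r[0],1),np.round(r[1],1),round(r[2],1))
go(602,49,-24.5,-4.6)
E
```

```text
31.411263787273604 39.796496629714966 [ 0.55404736 -0.55160276  0.40580699]
[262. 220.]
[263. 303.]
[262. 369.]
[ 18. 308.] [553.6 241.5] [ 28.8 100.9] 89.2
[260. 276.] [554.3  55.2] [41.6 74.2] 89.8
[256. 220.] [603.5  50.7] [43.7 42.5] 85.3
shift [-0.7 -0.5 35.7] turn [-0.    -0.002 -0.001] dist 36.0 deg 0.1 t 7.2 pos [602.6  48.4  11.2] psi -4.7
```

Request:
jog_arm:
  commands:
    - [[15,0,-1.5,25,0,0,0],[15,0,-1.5,33,0,0,0],[15,0,-1.5,35.5,0,0,0],[15,0,-1.5,35.5,0,0,0],[45,0,-1.5,35.5,0,0,0],[45,0,-1.5,35.5,0,0,0],[50,0,-1.5,10,0,0,0],[60,0,-1.5,-50,0,0,0],[60,0,-1.5,-100,0,0,0],[60,0,-1.5,-100,0,0,0]]

```text
time_s: 8.45
ee_pos: [604.2, 50.8, 114.2]
orientation: [-3.138, 0.126, -0.01]
contact_force: [0.6, -0.4, -0.6]
gripper_width: 0.705
grip_force: 0.0
```

```bash
python3 - <<'E'
from h import *
o=bot.get_obs();print(o['contact_force'])
s=snap("wrist");P=world(s)
q=P[(np.hypot(P[...,0]-603,P[...,1]-49)<18)];print(np.percentile(q[:,2],[5,50,90]).round(1)); t=q[q[:,2]>13];print(len(t),t.mean(0).round(1),cv2.minAreaRect(t[:,:2].astype(np.float32)))
f=P[(np.abs(P[...,0]-603)<40)&(np.abs(P[...,1]-49)<25)&(np.hypot(P[...,0]-603,P[...,1]-49)>22)];print(np.median(f[:,2]))
go(457.3,-391.3,110,0)
s=snap("top");P=world(s);print(len(P[(np.hypot(P[...,0]-457,P[...,1]+391)<30)&(P[...,2]>52)&(P[...,2]<70)]))
E
```

```text
[ 0.63246745 -0.42000551 -0.62807468]
[  4.1 228.5 236.4]
5153 [614.5  49.8 214.4] ((602.3746948242188, 49.629764556884766), (27.56610679626465, 29.893396377563477), 85.02249908447266)
231.5503686440063
shift [-109.7  452.1    1.2] turn [-0.    -0.003 -0.08 ] dist 465.0 deg 4.6 t 8.5 pos [602.9  50.6 111.8] psi -4.6
23
```

```bash
python3 - <<'E'
from h import *
o=bot.get_obs();s=snap("wrist");P=world(s);A=R.from_rotvec(o['orientation'])
T=A.inv().apply((P-o['ee_pos']).reshape(-1,3)).reshape(P.shape)
for r in (325,332,340,355,370,380): print(r,[T[r,c].round(0).astype(int).tolist() for c in (180,220,240,260,280,300)])
q=P[(np.hypot(P[...,0]-603,P[...,1]-49)<18)&(P[...,2]<30)];t=q[q[:,2]>12];print('nut',len(t),np.median(t[:,2]),t.mean(0).round(1))
E
```

```text
325 [[19, -22, -113], [-175, -49, 110], [-169, -25, 102], [-169, -2, 103], [-170, 21, 103], [-176, 46, 110]]
332 [[19, -22, -115], [11, -13, -107], [11, -8, -107], [-179, -2, 103], [12, 4, -108], [13, 9, -108]]
340 [[17, -22, -116], [12, -13, -111], [12, -7, -111], [12, -2, -111], [12, 4, -110], [12, 9, -111]]
355 [[18, -20, -121], [12, -12, -116], [12, -7, -116], [12, -2, -116], [13, 3, -116], [11, 9, -115]]
370 [[20, -19, -128], [11, -12, -119], [11, -7, -119], [12, -2, -120], [13, 3, -121], [13, 8, -121]]
380 [[20, -18, -130], [13, -11, -123], [13, -6, -123], [11, -2, -122], [13, 3, -123], [13, 7, -124]]
nut 407 16.318711722535454 [601.3  52.2  16.2]
```

Request:
jog_arm:
  commands:
    - [[60,-110,452,0,0,0,-0.08],[60,-110,452,0,0,0,-0.08],[60,-110,452,0,0,0,-0.08],[60,-110,452,0,0,0,-0.08],[60,-110,452,0,0,0,-0.08],[60,-110,452,0,0,0,-0.08],[60,-110,452,0,0,0,-0.08],[60,-110,452,0,0,0,-0.08],[60,-110,452,0,0,0,-0.08],[60,-110,452,0,0,0,-0.08],[60,-110,452,0,0,0,-0.08]]

```text
time_s: 9.98
ee_pos: [456.6, -389.9, 109.4]
orientation: [-3.141, -0.002, 0.001]
contact_force: [0.2, 0.4, 1.5]
gripper_width: 0.705
grip_force: 0.0
```

```bash
python3 - <<'E'
from h import *
o=bot.get_obs()
s=snap("wrist");P=world(s)
q=P[(np.hypot(P[...,0]-457,P[...,1]+391)<25)&(P[...,2]<75)];t=q[q[:,2]>54];print('bolt top',len(t),t.mean(0).round(1));t=q[(q[:,2]<50)&(q[:,2]>14)];print('shank',t.mean(0).round(1))
t=q[(q[:,2]<13)&(q[:,2]>6)];print('head',t.mean(0).round(1),cv2.minAreaRect(t[:,:2].astype(np.float32)))
go(457,-391.3,-5,0)
E
```

```text
bolt top 270 [ 460.2 -391.3   59.2]
shank [ 465.2 -391.2   33.3]
head [ 464.2 -391.     9.3] ((462.2364196777344, -390.9714660644531), (21.28999137878418, 25.051530838012695), 7.623167991638184)
shift [  0.4   1.3 114.5] turn [-0.001  0.     0.001] dist 115.0 deg 0.1 t 10.025 pos [ 456.6 -390.   109.5] psi 0.1
```

Request:
jog_arm:
  commands:
    - [[60,2.4,1.3,50,0,0,0],[60,2.4,1.3,95,0,0,0],[60,2.4,1.3,126,0,0,0],[60,2.4,1.3,126,0,0,0],[30,2.4,1.3,126,0,0,0],[10,2.4,1.3,126,0,0,0],[10,2.4,1.3,126,0,0,0],[10,2.4,1.3,126,0,0,0],[10,2.4,1.3,126,0,0,0],[10,2.4,1.3,110,0,0,0],[10,2.4,1.3,60,0,0,0],[10,2.4,1.3,0,0,0,0]]

```text
time_s: 11.52
ee_pos: [458.0, -392.1, 111.8]
orientation: [-3.141, 0.0, 0.001]
contact_force: [0.6, 0.2, -0.9]
gripper_width: 0.171
grip_force: 39.0
```

```bash
python3 - <<'E'
from h import *
o=bot.get_obs();print(o['gripper_width']*85.4,o['grip_force'],o['contact_force'])
go(538,54,108,-4.6)
s=snap("wrist");cv2.imwrite("pics/w5.png",cv2.resize(s['img'][120:312,130:386],(800,600),interpolation=cv2.INTER_CUBIC))
E
```

```text
14.603567128364023 39.03418242931366 [ 0.62523342  0.18945447 -0.94450998]
shift [  79.9 -446.1    4. ] turn [-0.001  0.001  0.08 ] dist 453.0 deg 4.6 t 11.525 pos [ 458.  -392.1  111.8] psi -0.0
```

View pics/w5.png

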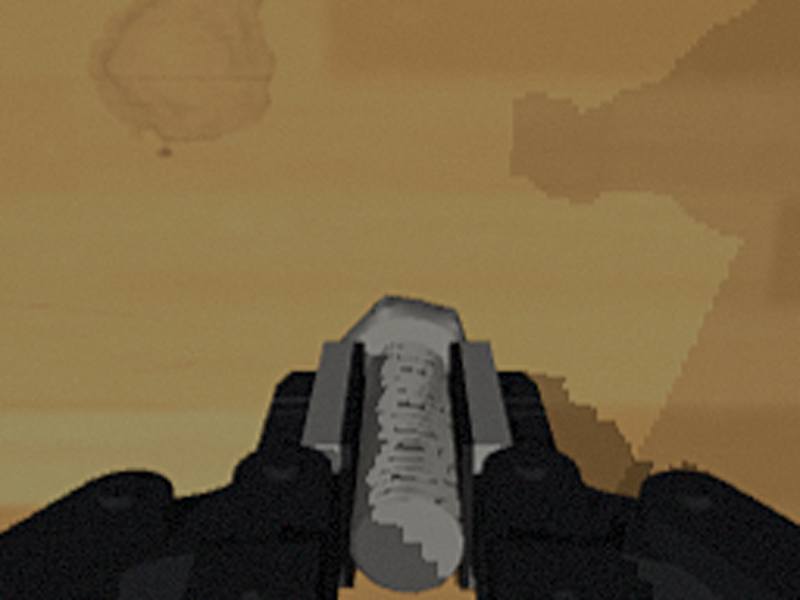

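The bolt is held straight by the shank with its head below the tips (crop (400,310)). Next: carry it to the middle pocket.

Request:
jog_arm:
  commands:
    - [[10,80,-446,0,0,0,0.08],[10,80,-446,0,0,0,0.08],[10,80,-446,0,0,0,0.08],[10,80,-446,0,0,0,0.08],[10,80,-446,0,0,0,0.08],[10,80,-446,0,0,0,0.08],[10,80,-446,0,0,0,0.08],[10,80,-446,0,0,0,0.08],[10,80,-446,50,0,0,0.08],[10,80,-446,95,0,0,0.08],[10,80,-446,95,0,0,0.08],[10,80,-446,95,0,0,0.08]]

```text
time_s: 13.08
ee_pos: [539.6, 53.3, 16.7]
orientation: [-3.139, 0.127, -0.003]
contact_force: [1.0, -0.3, -0.5]
gripper_width: 0.172
grip_force: 39.3
```

```bash
python3 - <<'E'
from h import *
o=bot.get_obs();print(o['gripper_width']*85.4,o['grip_force'],o['contact_force'])
go(538,54,-12.5,-4.6)
E
```

```text
14.669618808721061 39.25796627998352 [ 1.02011714 -0.32744759 -0.50539653]
shift [-1.7 -0.6 29.2] turn [-0.    -0.002 -0.   ] dist 29.0 deg 0.1 t 13.075 pos [539.6  53.3  16.7] psi -4.6
```

Lower, then settle and read the force before releasing.

Request:
jog_arm:
  commands:
    - [[10,-1.7,-0.6,18,0,0,0],[10,-1.7,-0.6,25,0,0,0],[10,-1.7,-0.6,27,0,0,0],[10,-1.7,-0.6,28,0,0,0],[10,-1.7,-0.6,28,0,0,0]]

```text
time_s: 13.7
ee_pos: [537.8, 54.3, -11.7]
orientation: [3.139, -0.126, 0.003]
contact_force: [-6.5, -2.1, 27.2]
gripper_width: 0.171
grip_force: 42.3
```

Request:
jog_arm:
  commands:
    - [[10,0,0,-0.7,0,0,0],[25,0,0,-0.7,0,0,0],[40,0,0,-0.7,0,0,0],[40,0,0,-0.7,0,0,0],[40,0,0,-30,0,0,0],[45,0,0,-80,0,0,0],[70,0,0,-130,0,0,0],[70,0,0,-130,0,0,0]]

```text
time_s: 14.7
ee_pos: [539.0, 54.5, 120.4]
orientation: [-3.138, 0.126, -0.009]
contact_force: [-0.2, -1.2, -0.1]
gripper_width: 0.821
grip_force: 0.0
```

```bash
python3 - <<'E'
from h import *
s=snap("wrist");P=world(s)
q=P[(np.hypot(P[...,0]-538,P[...,1]-54)<25)&(P[...,2]<75)];t=q[q[:,2]>56];print('bolt top',len(t),t.mean(0).round(1))
t=q[(q[:,2]<18)&(q[:,2]>12)];print('head',np.median(t,0).round(1))
s=snap("top");P=world(s)
for n,x,y,a,b in(('bolt',538,54,56,80),('nut',602,49,12,25),('bottle',603.5,-280,70,90)):
    q=P[(np.hypot(P[...,0]-x,P[...,1]-y)<22)&(P[...,2]<b)&(P[...,2]>a)];print(n,len(q),q.mean(0).round(1),np.median(q[:,2]))
go(605,-281,128,0)
E
```

```text
bolt top 262 [538.2  56.1  63.1]
head [542.8  56.3  13.3]
bolt 0 [nan nan nan] nan
nut 0 [nan nan nan] nan
bottle 30 [ 604.2 -279.9   76.5] 76.47167953175017
shift [ 94.7 328.7 -11. ] turn [-0.    -0.001 -0.08 ] dist 342.0 deg 4.6 t 14.8 pos [537.   54.2 116.9] psi -4.6<stdin>:7: RuntimeWarning: Mean of empty slice.
  ret = um.true_divide(
  return _methods._mean(a, axis=axis, dtype=dtype,
  ret = ret.dtype.type(ret / rcount)
```

Request:
jog_arm:
  commands:
    - [[75,95,328.5,0,0,0,-0.08],[75,95,328.5,0,0,0,-0.08],[75,95,328.5,0,0,0,-0.08],[75,95,328.5,0,0,0,-0.08],[75,95,328.5,0,0,0,-0.08],[75,95,328.5,0,0,0,-0.08],[75,95,328.5,0,0,0,-0.08],[75,95,328.5,0,0,0,-0.08],[75,95,328.5,0,0,0,-0.08]]

```text
time_s: 15.92
ee_pos: [605.3, -279.3, 116.4]
orientation: [-3.141, -0.002, 0.001]
contact_force: [-0.0, 0.6, -0.4]
gripper_width: 0.877
grip_force: 0.0
```

```bash
python3 - <<'E'
from h import *
s=snap("wrist");P=world(s)
q=P[(np.hypot(P[...,0]-605,P[...,1]+280)<30)&(P[...,2]<90)];t=q[q[:,2]>72];print('cap',len(t),t.mean(0).round(1),t[:,:2].min(0),t[:,:2].max(0))
for a,b in ((30,50),(50,60),(60,72)):
    t=q[(q[:,2]>a)&(q[:,2]<b)];print(a,len(t),t.mean(0).round(1),t[:,:2].min(0).round(1),t[:,:2].max(0).round(1)) if len(t) else 0
go(606,-280.5,-17,0)
E
```

```text
cap 434 [ 607.6 -279.6   76.1] [ 597.18776115 -288.90460622] [ 615.82415532 -270.60704951]
30 509 [ 615.3 -279.4   44.7] [ 591.  -298.2] [ 625.3 -261.7]
50 415 [ 612.2 -279.5   52.4] [ 595.5 -294.3] [ 621.7 -264.7]
60 86 [ 614.1 -279.3   66.1] [ 608.2 -288.4] [ 616.2 -270.3]
shift [  0.6   1.  133.6] turn [-0.     0.     0.001] dist 134.0 deg 0.1 t 15.975 pos [ 605.4 -279.5  116.6] psi 0.1
```

Request:
jog_arm:
  commands:
    - [[80,1,0,50,0,0,0],[80,1,0,95,0,0,0],[80,1,0,125,0,0,0],[80,1,0,135,0,0,0],[80,1,0,135,0,0,0],[30,1,0,135,0,0,0],[25,1,0,135,0,0,0],[25,1,0,135,0,0,0],[25,1,0,135,0,0,0],[25,1,0,135,0,0,0]]
  newtons: 40

```text
time_s: 17.23
ee_pos: [606.8, -281.0, -17.1]
orientation: [3.141, -0.001, 0.002]
contact_force: [-2.5, 1.4, 8.7]
gripper_width: 0.418
grip_force: 39.5
```

Request:
jog_arm:
  commands:
    - [[25,0,0,-10,0,0,0],[25,0,0,-50,0,0,0],[25,0,0,-110,0,0,0],[25,0,0,-110,0,0,0],[25,0,0,-110,0,0,0]]

```text
time_s: 17.85
ee_pos: [606.2, -280.8, 92.1]
orientation: [3.141, -0.0, 0.001]
contact_force: [0.2, 0.2, -1.3]
gripper_width: 0.418
grip_force: 40.2
```

```bash
python3 - <<'E'
from h import *
o=bot.get_obs();print(o['gripper_width']*85.4,o['grip_force'],o['contact_force'])
go(476,59.5,93,-4.6)
E
```

```text
35.67938267923969 40.204999989364296 [ 0.15906292  0.22081868 -1.25270613]
shift [-130.3 -340.3   -1. ] turn [ 0.   -0.    0.08] dist 364.0 deg 4.6 t 17.85 pos [ 606.2 -280.8   92.1] psi -0.0
```

Request:
jog_arm:
  commands:
    - [[25,-130,-340,0,0,0,0.08],[25,-130,-340,0,0,0,0.08],[25,-130,-340,0,0,0,0.08],[25,-130,-340,0,0,0,0.08],[25,-130,-340,0,0,0,0.08],[25,-130,-340,0,0,0,0.08],[25,-130,-340,0,0,0,0.08],[25,-130,-340,0,0,0,0.08],[25,-130,-340,50,0,0,0.08],[25,-130,-340,80,0,0,0.08],[25,-130,-340,80,0,0,0.08],[25,-130,-340,80,0,0,0.08]]

```text
time_s: 19.35
ee_pos: [477.0, 58.7, 12.6]
orientation: [-3.139, 0.128, -0.001]
contact_force: [0.4, 0.2, -0.3]
gripper_width: 0.412
grip_force: 40.3
```

```bash
python3 - <<'E'
from h import *
o=bot.get_obs();print(o['gripper_width']*85.4,o['grip_force'],o['contact_force'])
go(476,59.5,-13,-4.6)
E
```

```text
35.203585195330646 40.344308882486075 [ 0.42002739  0.21142648 -0.29853904]
shift [-1.  -0.7 25.6] turn [-0.    -0.    -0.001] dist 26.0 deg 0.1 t 19.35 pos [477.   58.7  12.6] psi -4.7
```

Request:
jog_arm:
  commands:
    - [[25,-1,-0.7,16,0,0,0],[25,-1,-0.7,22,0,0,0],[25,-1,-0.7,24,0,0,0],[25,-1,-0.7,24,0,0,0]]

```text
time_s: 19.85
ee_pos: [475.4, 60.1, -12.2]
orientation: [-3.139, 0.126, 0.0]
contact_force: [0.1, -0.7, -1.5]
gripper_width: 0.417
grip_force: 40.3
```

Request:
jog_arm:
  commands:
    - [[25,0,0,1,0,0,0],[25,0,0,1.5,0,0,0],[25,0,0,1.5,0,0,0]]

```text
time_s: 20.23
ee_pos: [475.7, 60.1, -13.2]
orientation: [-3.139, 0.126, -0.001]
contact_force: [-3.7, -0.3, 11.6]
gripper_width: 0.414
grip_force: 41.7
```

Request:
jog_arm:
  commands:
    - [[25,0,0,-0.3,0,0,0],[45,0,0,-0.3,0,0,0],[60,0,0,-0.3,0,0,0],[60,0,0,-0.3,0,0,0],[60,0,0,-30,0,0,0],[60,0,0,-80,0,0,0],[60,0,0,-130,0,0,0],[60,0,0,-130,0,0,0],[60,0,0,-130,0,0,0]]

```text
time_s: 21.35
ee_pos: [475.2, 59.9, 116.0]
orientation: [3.139, -0.126, -0.0]
contact_force: [1.3, -0.4, -1.0]
gripper_width: 0.707
grip_force: 0.0
```

```bash
python3 - <<'E'
from h import *
s=snap("wrist");P=world(s)
q=P[(np.hypot(P[...,0]-476,P[...,1]-59)<30)&(P[...,2]<95)];t=q[q[:,2]>75];print('cap',len(t),t.mean(0).round(1))
go(448,-140,115,13.3)
E
```

```text
cap 454 [476.6  61.9  80. ]
shift [-10.8 201.4   0.6] turn [ 0.     0.001 -0.312] dist 202.0 deg 17.9 t 21.4 pos [474.9  59.9 115.5] psi -4.6
```

Request:
jog_arm:
  commands:
    - [[60,-11,201,0,0,0,-0.312],[60,-11,201,0,0,0,-0.312],[60,-11,201,0,0,0,-0.312],[60,-11,201,0,0,0,-0.312],[60,-11,201,0,0,0,-0.312],[60,-11,201,0,0,0,-0.312]]

```text
time_s: 22.15
ee_pos: [448.1, -138.6, 115.5]
orientation: [-3.119, -0.364, 0.002]
contact_force: [0.3, 1.4, 0.5]
gripper_width: 0.703
grip_force: 0.0
```

```bash
python3 - <<'E'
from h import *
s=snap("wrist");P=world(s)
q=P[(np.hypot(P[...,0]-450,P[...,1]+140)<85)&(P[...,2]<25)&(P[...,2]>8)]
rc=cv2.minAreaRect(q[:,:2].astype(np.float32));V=np.linalg.svd(q[:,:2]-q[:,:2].mean(0),full_matrices=False)[2][0];print(len(q),q.mean(0).round(1),rc,np.rad2deg(np.arctan2(V[1],V[0])))
# red/white split
e=(q[:,:2]-q[:,:2].mean(0))@V;print(e.min(),e.max(),V)
go(rc[0][0],rc[0][1],-33,np.rad2deg(np.arctan(V[1]/V[0])))
cv2.imwrite("pics/w6.png",cv2.resize(s['img'],(800,600)))
E
```

```text
1921 [ 456.6 -138.4   13. ] ((451.6572265625, -139.55194091796875), (134.25389099121094, 15.019960403442383), 12.424437522888184) -167.54532719172636
-62.05725261644418 72.19489555828319 [-0.97646693 -0.21566719]
shift [  3.1   2.2 148.7] turn [-0.001  0.001  0.016] dist 149.0 deg 0.9 t 22.2 pos [ 448.3 -138.3  115.7] psi 13.4
```

View pics/w6.png

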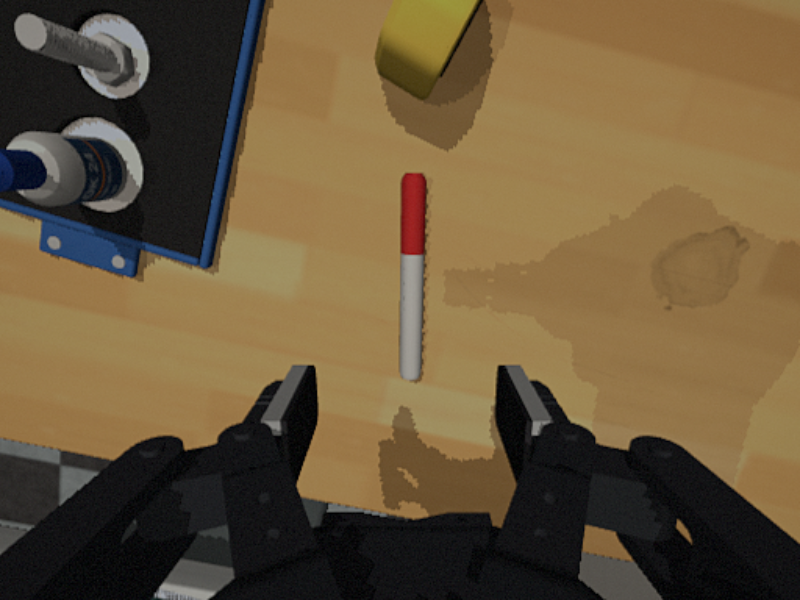

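The marker lies straight between the fingers, from (413,180) to (411,378). The bolt and bottle stand in their pockets.

Request:
jog_arm:
  commands:
    - [[60,2,2,60,0,0,0.016],[60,2,2,110,0,0,0.016],[45,2,2,140,0,0,0.016],[45,2,2,147.5,0,0,0.016],[45,2,2,147.5,0,0,0.016],[20,2,2,147.5,0,0,0.016],[5,2,2,147.5,0,0,0.016],[5,2,2,147.5,0,0,0.016],[5,2,2,147.5,0,0,0.016],[5,2,2,147.5,0,0,0.016]]
  newtons: 30

```text
time_s: 23.45
ee_pos: [451.5, -141.1, -30.1]
orientation: [3.123, 0.338, 0.003]
contact_force: [-1.9, 0.8, 10.4]
gripper_width: 0.166
grip_force: 29.5
```

Request:
jog_arm:
  commands:
    - [[5,0,0,-10,0,0,0],[5,0,0,-50,0,0,0],[5,0,0,-110,0,0,0],[5,0,0,-150,0,0,0],[5,0,0,-150,0,0,0],[5,0,0,-150,0,0,0]]

```text
time_s: 24.2
ee_pos: [450.5, -141.0, 118.9]
orientation: [3.123, 0.338, 0.0]
contact_force: [-0.2, -0.2, -1.6]
gripper_width: 0.167
grip_force: 29.8
```

```bash
python3 - <<'E'
from h import *
o=bot.get_obs();print(o['gripper_width']*85.4,o['grip_force'],o['contact_force'])
s=snap("wrist");P=world(s);A=R.from_rotvec(o['orientation'])
T=A.inv().apply((P-o['ee_pos']).reshape(-1,3)).reshape(P.shape)
q=T[(np.abs(T[...,1])<8)&(T[...,2]<0)&(T[...,2]>-70)&(np.abs(T[...,0])<85)]
f=q[q[:,0]>18];print(len(f),f[:,0].max(),np.median(f[:,2]),'y near/far',np.median(f[f[:,0]<35],0).round(1),np.median(f[f[:,0]>45],0).round(1))
b=q[q[:,0]<-18];print(len(b),b[:,0].min() if len(b) else 0)
go(525,239.5,120,-0.4)
E
```

```text
14.277797324292564 29.846900403499603 [-0.15430678 -0.21856947 -1.61271723]
3017 67.75643300400884 -43.511914454828506 y near/far [ 26.7  -1.3 -43.7] [ 56.5  -1.2 -43.3]
1073 -47.323899919809605
shift [ 154.4 -355.5   -1.6] turn [-0.     0.001  0.223] dist 388.0 deg 12.8 t 24.25 pos [ 450.2 -140.8  118.4] psi 12.4
```

Request:
jog_arm:
  commands:
    - [[5,154,-355.5,0,0,0,0.223],[5,154,-355.5,0,0,0,0.223],[5,154,-355.5,0,0,0,0.223],[5,154,-355.5,0,0,0,0.223],[5,154,-355.5,0,0,0,0.223],[5,154,-355.5,0,0,0,0.223],[5,154,-355.5,0,0,0,0.223],[5,154,-355.5,0,0,0,0.223],[5,154,-355.5,50,0,0,0.223],[5,154,-355.5,100,0,0,0.223],[5,154,-355.5,110,0,0,0.223],[5,154,-355.5,110,0,0,0.223]]

```text
time_s: 25.75
ee_pos: [525.2, 238.7, 9.2]
orientation: [3.141, -0.012, -0.001]
contact_force: [0.2, -0.9, 1.0]
gripper_width: 0.167
grip_force: 29.8
```

```bash
python3 - <<'E'
from h import *
o=bot.get_obs();print(o['gripper_width']*85.4,o['grip_force'],o['contact_force'])
s=snap("wrist");hsv=cv2.cvtColor(s['img'],cv2.COLOR_BGR2HSV)
v=cv2.inRange(hsv,(0,0,140),(179,60,255))
for c in cv2.findContours(v,0,2)[0]:
    if cv2.contourArea(c)<150: continue
    pts=np.array([ray(s,*p,4)[:2] for p in c[:,0]],np.float32);r=cv2.minAreaRect(pts);print(c[:,0].mean(0).round(),np.round(r[0],1),np.round(r[1],1),round(r[2],1))
go(524,239.5,-25,-0.4)
cv2.imwrite("pics/w7.png",cv2.resize(s['img'],(800,600)))
E
```

```text
14.233296355394648 29.840258359909058 [ 0.19958295 -0.92643047  0.9817876 ]
[255. 303.] [460.9 245.4] [22.2 52.4] 90.0
[492. 284.] [474.3  73.9] [49.7 19.9] 3.4
[146. 226.] [527.9 313.3] [53.  91.6] 89.6
[261. 191.] [545.9 239.6] [ 34.  119.2] 89.6
[213.  18.] [645.8 264.6] [7.8 7.8] 89.5
[139.  18.] [646.1 305.7] [8.  7.7] 45.1
shift [-1.8 -0.2 35.1] turn [-0.    -0.001 -0.001] dist 35.0 deg 0.1 t 25.8 pos [525.8 239.2  10.1] psi -0.4
```

View pics/w7.png

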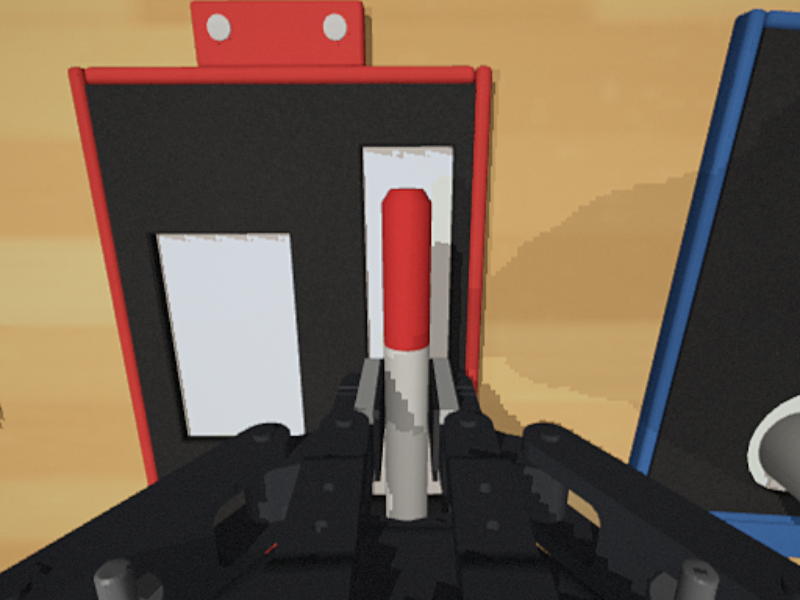

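The marker is centred over the long pocket: cap tip at (406,190), pocket end at (408,150). Lower it.

Request:
jog_arm:
  commands:
    - [[5,0,0,22,0,0,0],[5,0,0,31,0,0,0],[5,0,0,34,0,0,0],[5,0,0,34,0,0,0]]

```text
time_s: 26.3
ee_pos: [525.5, 239.5, -24.5]
orientation: [-3.141, 0.011, -0.001]
contact_force: [0.2, -0.5, -0.1]
gripper_width: 0.164
grip_force: 29.8
```

Request:
jog_arm:
  commands:
    - [[5,0,0,1,0,0,0],[5,0,0,1,0,0,0],[20,0,0,1,0,0,0],[35,0,0,1,0,0,0],[35,0,0,1,0,0,0],[35,0,0,-30,0,0,0],[50,0,0,-80,0,0,0],[75,0,0,-140,0,0,0],[75,0,0,-140,0,0,0],[75,0,0,-140,0,0,0]]

```text
time_s: 27.55
ee_pos: [525.0, 239.2, 114.8]
orientation: [-3.142, 0.011, -0.0]
contact_force: [-0.1, 0.8, -0.5]
gripper_width: 0.878
grip_force: 0.0
```

```bash
python3 - <<'E'
from h import *
s=snap("wrist");P=world(s)
q=P[(abs(P[...,0]-526)<90)&(abs(P[...,1]-239)<20)&(P[...,2]<60)&(P[...,2]>13)];print(len(q),cv2.minAreaRect(q[:,:2].astype(np.float32)),np.percentile(q[:,2],[50,95]))
a=q[q[:,0]>550];b=q[q[:,0]<500];print(np.percentile(a[:,2],90),np.percentile(b[:,2],90))
go(588,-117,115,-14.5)
E
```

```text
1920 ((525.4879760742188, 241.24554443359375), (14.525538444519043, 134.14288330078125), 89.19985961914062) [17.38949595 19.18233576]
18.955963874595877 18.743947961322146
shift [ 66.  355.6  -0.9] turn [0.001 0.001 0.246] dist 362.0 deg 14.1 t 27.6 pos [524.6 239.1 114.1] psi -0.4
```

Request:
jog_arm:
  commands:
    - [[75,66,355.5,0,0,0,0.246],[75,66,355.5,0,0,0,0.246],[75,66,355.5,0,0,0,0.246],[75,66,355.5,0,0,0,0.246],[75,66,355.5,0,0,0,0.246],[75,66,355.5,0,0,0,0.246],[75,66,355.5,0,0,0,0.246],[75,66,355.5,0,0,0,0.246],[75,66,355.5,0,0,0,0.246]]

```text
time_s: 28.72
ee_pos: [588.3, -115.2, 114.3]
orientation: [-3.116, 0.394, 0.002]
contact_force: [0.9, -0.3, 0.4]
gripper_width: 0.876
grip_force: 0.0
```

```bash
python3 - <<'E'
from h import *
s=snap("wrist");P=world(s)
Q=P[(np.hypot(P[...,0]-588,P[...,1]+117)<60)&(P[...,2]<80)]
for a,b in((57,80),(40,57),(8,40)):
    q=Q[(Q[:,2]>a)&(Q[:,2]<b)];V=np.linalg.svd(q[:,:2]-q[:,:2].mean(0),full_matrices=False)[2][0]
    print(a,len(q),q.mean(0).round(1),np.round(cv2.minAreaRect(q[:,:2].astype(np.float32))[0],1),cv2.minAreaRect(q[:,:2].astype(np.float32))[1:],np.rad2deg(np.arctan(V[1]/V[0])))
go(588,-117,-17,-15)
cv2.imwrite("pics/w8.png",cv2.resize(s['img'],(800,600)))
E
```

```text
57 1204 [ 592.4 -116.4   59.7] [ 592.3 -116.8] ((33.33329391479492, 33.16057205200195), 72.65174102783203) 73.25445966456635
40 1397 [ 602.7 -119.7   52. ] [ 594.3 -117.7] ((34.68168640136719, 58.88408279418945), 74.66123962402344) -15.209205919113627
8 462 [ 625.9 -125.    25.3] [ 625.5 -125.4] ((34.10171890258789, 12.71535587310791), 74.53758239746094) 74.56321897200482
shift [1.000e-01 1.700e+00 1.315e+02] turn [-0.     0.001  0.01 ] dist 131.0 deg 0.6 t 28.775 pos [ 588.4 -115.4  114.5] psi -14.4
```

View pics/w8.png

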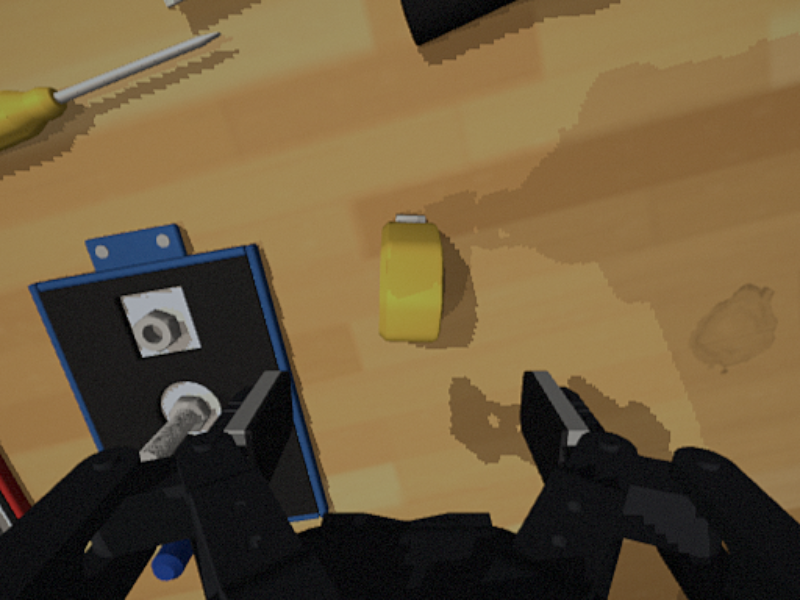

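The tape is centred between the fingers at (410,280), with its steel hook at the far end. The nut sits flat in the square pocket at (160,325). Grasp the tape.

Request:
jog_arm:
  commands:
    - [[80,4.5,0.8,50,0,0,0.01],[80,4.5,0.8,95,0,0,0.01],[80,4.5,0.8,122,0,0,0.01],[80,4.5,0.8,132,0,0,0.01],[80,4.5,0.8,132,0,0,0.01],[30,4.5,0.8,132,0,0,0.01],[20,4.5,0.8,132,0,0,0.01],[20,4.5,0.8,132,0,0,0.01],[20,4.5,0.8,132,0,0,0.01],[20,4.5,0.8,132,0,0,0.01]]
  newtons: 50

```text
time_s: 30.02
ee_pos: [593.2, -118.5, -16.2]
orientation: [-3.114, 0.412, -0.002]
contact_force: [-2.2, 1.9, 9.1]
gripper_width: 0.394
grip_force: 48.9
```

Request:
jog_arm:
  commands:
    - [[20,0,0,-10,0,0,0],[20,0,0,-50,0,0,0],[20,0,0,-110,0,0,0],[20,0,0,-130,0,0,0],[20,0,0,-130,0,0,0],[20,0,0,-130,0,0,0]]

```text
time_s: 30.78
ee_pos: [592.0, -118.5, 111.8]
orientation: [-3.114, 0.412, 0.002]
contact_force: [-1.0, 0.1, -3.2]
gripper_width: 0.393
grip_force: 50.2
```

```bash
python3 - <<'E'
from h import *
o=bot.get_obs();print(o['gripper_width']*85.4,o['grip_force'],o['contact_force'])
s=snap("wrist");P=world(s);A=R.from_rotvec(o['orientation'])
T=A.inv().apply((P-o['ee_pos']).reshape(-1,3)).reshape(P.shape)
q=T[(np.abs(T[...,1])<16)&(T[...,2]<-5)&(T[...,2]>-88)&(np.abs(T[...,0])<60)]
print('x range',np.percentile(q[:,0],[0.5,99.5]),'top z',q[:,2].min(),'low z',q[:,2].max())
for z in(-75,-65,-55,-45,-35,-25):
    t=q[abs(q[:,2]-z)<3]; print(z,len(t),t[:,0].min().round(1) if len(t) else 0,t[:,0].max().round(1) if len(t) else 0)
go(525,312.5,113,-0.4)
E
```

```text
33.55231402505265 50.179037377238274 [-0.96078354  0.11074057 -3.23862542]
x range [-18.99876814  39.20118919] top z -87.86455302614755 low z -16.521696099455628
-75 4527 -20.7 16.7
-65 1484 11.9 29.0
-55 526 26.2 31.9
-45 434 27.9 34.1
-35 276 30.9 35.7
-25 138 33.9 39.5
shift [-176.8 -398.8   -1.2] turn [-0.     0.002 -0.256] dist 436.0 deg 14.7 t 30.825 pos [ 591.9 -118.5  111.5] psi -15.1
```

Request:
jog_arm:
  commands:
    - [[20,-177,-399,0,0,0,-0.256],[20,-177,-399,0,0,0,-0.256],[20,-177,-399,0,0,0,-0.256],[20,-177,-399,0,0,0,-0.256],[20,-177,-399,0,0,0,-0.256],[20,-177,-399,0,0,0,-0.256],[20,-177,-399,0,0,0,-0.256],[20,-177,-399,0,0,0,-0.256],[20,-177,-399,0,0,0,-0.256],[20,-177,-399,50,0,0,-0.256],[20,-177,-399,98,0,0,-0.256],[20,-177,-399,98,0,0,-0.256]]

```text
time_s: 32.33
ee_pos: [523.9, 310.0, 11.6]
orientation: [3.138, -0.014, -0.009]
contact_force: [-0.4, -0.3, -1.1]
gripper_width: 0.395
grip_force: 50.5
```

```bash
python3 - <<'E'
from h import *
o=bot.get_obs();print(o['gripper_width']*85.4,o['grip_force'],o['contact_force'])
go(525,312.7,-12,-0.4)
E
```

```text
33.76331481207953 50.53817555308342 [-0.40541788 -0.25379925 -1.13860932]
shift [ 1.2 -2.8 23.6] turn [ 0.004  0.006 -0.002] dist 24.0 deg 0.4 t 32.325 pos [523.9 310.   11.6] psi -0.5
```

Request:
jog_arm:
  commands:
    - [[20,0.5,-0.5,0,0,0,0],[20,0.5,-0.5,12,0,0,0],[20,0.5,-0.5,20,0,0,0],[20,0.5,-0.5,22,0,0,0],[20,0.5,-0.5,22,0,0,0]]

```text
time_s: 32.95
ee_pos: [526.1, 313.3, -7.2]
orientation: [-3.142, 0.011, 0.0]
contact_force: [0.1, -0.3, -1.8]
gripper_width: 0.396
grip_force: 50.7
```

Request:
jog_arm:
  commands:
    - [[20,-0.5,0.3,3,0,0,0],[20,-0.5,0.3,5,0,0,0],[20,-0.5,0.3,5.5,0,0,0],[20,-0.5,0.3,5.5,0,0,0]]

```text
time_s: 33.45
ee_pos: [525.6, 313.0, -12.2]
orientation: [3.141, -0.011, 0.0]
contact_force: [-4.9, -3.0, 8.9]
gripper_width: 0.394
grip_force: 52.0
```

Request:
jog_arm:
  commands:
    - [[20,0,0,0,0,0,0],[35,0,0,0,0,0,0],[50,0,0,0,0,0,0],[55,0,0,0,0,0,0],[55,0,0,-30,0,0,0],[55,0,0,-80,0,0,0],[55,0,0,-140,0,0,0],[55,0,0,-160,0,0,0],[55,-60,0,-160,0,0,0],[55,-120,0,-160,0,0,0],[55,-150,0,-160,0,0,0],[55,-150,0,-160,0,0,0]]

```text
time_s: 34.95
ee_pos: [373.9, 314.3, 147.7]
orientation: [-3.142, 0.008, -0.001]
contact_force: [0.9, 0.0, 0.7]
gripper_width: 0.646
grip_force: 0.0
```

```bash
python3 - <<'E'
from h import *
o=bot.get_obs();print(o['ee_pos'])
s=snap("wrist");P=world(s)
def st(n,x,y,r,a,b):
    q=P[(np.hypot(P[...,0]-x,P[...,1]-y)<r)&(P[...,2]>a)&(P[...,2]<b)];print(n,len(q),q.mean(0).round(1) if len(q) else 0,np.percentile(q[:,2],[50,95]).round(1) if len(q) else 0)
st('tape',526,312,45,60,90);st('marker',526,240,15,13,40);st('nut',602,50,20,12,30);st('bolt',538,54,20,55,80);st('bottle',476,60,25,72,95)
cv2.imwrite("pics/fin.png",cv2.resize(s['img'],(800,600)))
E
```

```text
[373.90560387 314.30559585 147.70451126]
tape 1181 [517.4 313.5  63.3] [63.5 66.2]
marker 515 [526.1 241.8  17.1] [17.4 19.2]
nut 0 0 0
bolt 0 0 0
bottle 0 0 0
```

View pics/fin.png

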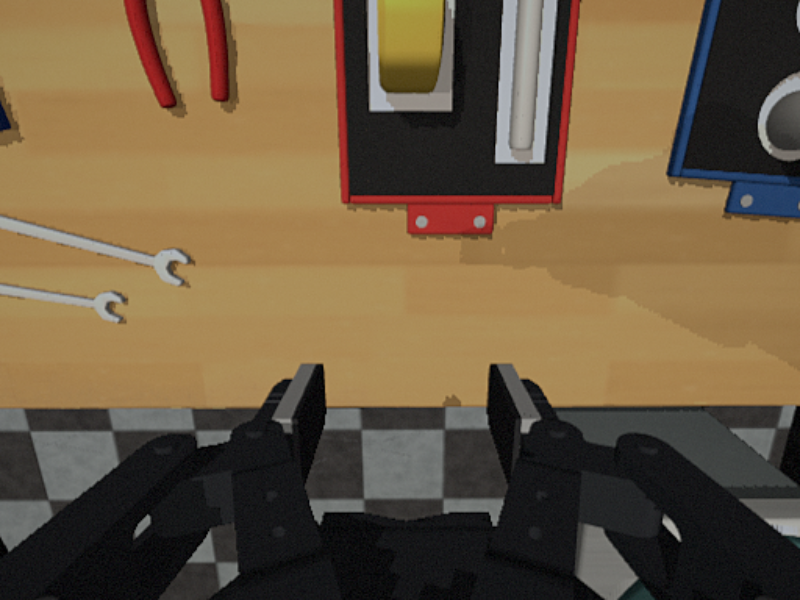

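The tape at (410,40) and the marker at (530,75) both sit inside their pockets. Last check of everything from the top camera, by numbers only.

```bash
python3 - <<'E'
from h import *
for cam in("top","scene"):
    P=world(snap(cam))
    def st(n,x,y,r,a,b):
        q=P[(np.hypot(P[...,0]-x,P[...,1]-y)<r)&(P[...,2]>a)&(P[...,2]<b)];print(cam,n,len(q),q.mean(0).round(1) if len(q) else 0,np.percentile(q[:,2],[50,95]).round(1) if len(q) else 0)
    st('tape',526,312,45,60,90);st('marker',526,240,60,14,26);st('nut',602,50,20,12,30);st('bolt',538,54,20,57,80);st('bottle',476,60,25,74,95)
E
```

```text
top tape 126 [521.3 311.   64.1] [64.3 67.8]
top marker 200 [525.6 242.8  18. ] [17.7 23.1]
top nut 35 [597.8  51.3  17.5] [17.5 21.3]
top bolt 18 [534.3  54.7  64.1] [63.8 67.5]
top bottle 32 [473.   60.7  80.3] [80.3 83.5]
scene tape 68 [516.9 310.   64.9] [64.6 69.3]
scene marker 149 [524.1 245.9  18.6] [18.3 24.5]
scene nut 34 [593.9  51.3  16.9] [17.3 20.7]
scene bolt 17 [531.8  54.9  63.7] [63.4 68. ]
scene bottle 23 [468.6  58.8  81.2] [81.8 86.4]
```

```bash
python3 -c "
from plant import bot
print(bot.finish_job())"
```

```text
the job is handed in; nothing more can be done
None
```

Both kits are made up and handed in at about 35 s of the 134 s allowed: all five items measure as sitting on their pocket floors, and I never touched the screwdriver, torch or pliers.

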